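# Release the ratchet pawl and lower the cartridge press arm

## Robot

A 7-joint arm with a two-finger parallel gripper is mounted at the origin on the work surface. World frame = base frame: x ahead of the robot, y to its left, z up, the work surface at z = 0. Lengths are in mm, angles in rad, forces in N, time in s.
With the tool pointing down it reaches from about 425 to 1025 mm from the base axis. Payload 9.4 kg.
Tool frame: the origin (TCP) lies between the finger pads; the fingertips stand 22 mm ahead of it and the grasp point (between the pads) lies 3 mm ahead of it; x points along the fingers, y is the direction in which the jaws open and shut, and the axes are right-handed (so a half turn about x gives the same grasp; the last joint's range is limited). The gripper opens to 93 mm and grips with 3 to 60 N. Pads are 15 mm wide; open, the fingers measure 128 mm over their backs; the gripper's body (75 mm by 188 mm) begins 65 mm behind the grasp point.
Start: joints at [1.104, 0.599, -0.003, 1.599, 0.002, 0.943, -0.08], TCP at [275.494, -670.617, 240.618] pointing down, gripper open.
Joint ranges: [-2.57, 2.57], [-0.35, 1.97], [-1.29, 1.29], [0.11, 2.56], [-1.05, 4.19], [0.11, 1.86], [-2.63, 2.63]. Speed limits (rad/s): [2.22, 2.22, 3.01, 3.01, 3.14, 3.14, 3.14].

## Interface

Orientations are given as a rotation vector (axis times angle).
In Python, from station import movep, move_linear, move_joints, release, gripper_close, hold, solve_ik, camera, camera_model, Unreachable, job_done, outline_of, spot_point, read_time, read_joint_pos, read_joint_vel, read_joint_efforts, read_tool_pos, read_ee_rot, read_contact_force, read_moment, read_width gives the robot as it stands. The module is installed in compiled form; this text tells all that it offers. Calls block until the motion is done:
- movep(position, orientation): joint-space move of the TCP to a pose.
- move_linear(position, rotation=None, v=150): straight line of the TCP; rotation=None keeps the orientation; v is the mean speed in mm/s.
- move_joints(angles): joint-space move.
- release() and gripper_close(grip_force=None): open the fingers fully, or close them until they stop; grip_force is the grip in N (None keeps the last).
- hold(seconds).
- solve_ik(position, orientation): joint angles nearest the present ones, or None.
- camera(name): name is "scene" or "top" or "wrist"; returns (picture, depth): 420x560x3 uint8, red, green, blue; 420x560 float32, mm along the optical axis (not along the pixel's ray), 0 where there is no reading.
- camera_model(name): a dict with "fx", "fy", "cx", "cy" (pixels), "k1" (the pictures are not rectified: a ray, as slopes to the right and down, at radius r is drawn at 1 + k1 r^2 times it, then the intrinsics apply), "T" (4x4, takes a point from camera to world coordinates); the wrist camera has in their place "hand_eye" (4x4, takes a point from camera to tool coordinates, whose origin is the TCP and whose axes are the tool frame's). Camera axes: x right, y down, z forward; pixel columns grow to the right and rows downward; lengths in mm; the calibration is good to about 2 mm. A picture is of the moment at which its call begins: read the wrist's pose just before it. camera_model takes no time and is no camera call.
A pose or a line that the arm cannot do raises Unreachable and nothing moves.
- job_done(): hands the job in, once; it reports no verdict.
Trained networks look in the newest picture that a camera, given by its name, has taken for a name from the list of things; names that differ only in an ending like _2 or _b are one class to them, and where a whole thing is asked for, a point or a joint stands for the part that bears it (a point fixed in the world has none). Each returns a list of dicts, best first, with "p" (0 to 1); they miss things now and then, are a little off and sometimes report something else, mostly with a low value. They report only what shows in the picture. A call takes as long as a camera call. They do not tell look-alikes from the thing itself.
- outline_of(camera, thing): "region" (420x560 bool, what is visible of it) and "at" ([column, row] in pixels, amid what is visible of it).
- spot_point(camera, thing): "at" ([column, row] in pixels: a listed point, or the origin of a listed thing).
Readings, each from a call of its own:
- read_time(): time.
- read_joint_pos(): joint angles.
- read_joint_vel(): joint speeds.
- read_joint_efforts(): joint torques, N m.
- read_tool_pos(): TCP position.
- read_ee_rot(): TCP orientation.
- read_contact_force(): force on the tool from outside, world axes, zero at the start.
- read_moment(): the same for the moment, N m.
- read_width(): opening from 0.0 (shut) to 1.0 (fully open).
Only numpy, scipy, OpenCV 4.12 (cv2) and the standard library are available. Lean on these libraries where they do the work, as an engineer would, in place of code of your own. Each camera call takes 0.05 s, during which the arm holds its last target.

## Task

On the small bench press, push the thumb pad of the ratchet pawl down as far as it goes so that the pawl swings free of the teeth and stays free, then push the raised arm down by its crossbar, past the teeth, until its foot rests on the cartridge standing in the socket. Only push: do not pull the arm up, lean hard on it before the pawl is free, lift the cartridge or shift the bottle, beaker and jar. Finish with the hand clear.

Things in the scene. Friction and masses are not known exactly. Their poses are not given: they have to be found in the camera images.
- press: fixed bench press on a grey base plate 110 x 290 x 12 mm; origin on the table (z = 0) below the hinge; +y is the level direction in which the arm reaches from the hinge (plate from y = -120 to +170 mm), the pawl is on the -y side; x is parallel to the hinge axis. Beige hinge posts reach 127 mm high at x = +-27 mm, 36 mm wide in y
- hinge (a point): point on the arm's hinge axis, midway between the posts, 110 mm above the table; the axis is level, along the press's x. A toothed hub, 54 mm radius to the tooth tips, turns here with the arm
- press_arm (a joint): arm angle, rad: 0 = level, foot on the cartridge cap (fully down); larger = raised; starts at 0.55 to 0.74, over 0.80 is pulled up. Stiff hinge: stays where left, takes about 2 to 5 N at the crossbar to push down. With the pawl engaged it stops dead on a tooth at 0.47 to 0.50. The beam is 20 mm wide, 14 mm thick, on the line from hinge to crossbar
- crossbar (a point): grey round crossbar fixed across the end of the arm, 22 mm diameter, 90 mm long; origin at its centre, 190 mm from the hinge axis; its x is along the bar (level, parallel to the hinge), its y points outward along the arm. It moves down and outward on an arc about the hinge, from 210 to 240 mm above the table down to 110 mm (centre height)
- pawl (a joint): angle of the steel pawl in rad: 0 = hooked over the teeth, about 0.13 = nose just clear of the tooth tips, 0.35 = fully pressed against its stop. Friction holds it where it is left; it takes about 3 to 4 N on the pad. Count on more than 0.25
- pawl_pad (a point): centre of the top of the pawl's aluminium thumb pad, 34 x 34 mm, 118 mm from the hinge line on the press's -y side, 96 mm above the table when not pressed. Pressed from above it swings about a level axis (along the press's x) 63 mm nearer the hinge and 46 mm lower: in all it goes down about 24 mm and 12 mm away from the hinge
- cartridge: loose upright white cylinder with a steel cap, 31 mm diameter, 60 mm tall, origin at the centre of its underside; stands in the round aluminium socket (34 mm bore) under the arm with its top 80 mm above the table; stays there
- socket (a point): centre of the socket's floor, 20 mm above the table, 105 mm from the hinge line on the press's +y side; socket rim 42 mm above the table, 44 mm outside diameter. The arm's rubber foot (30 mm across, underside 30 mm below the beam's centre line) comes down over it
- reagent_bottle: bystander: brown bottle, 64 mm diameter, 140 mm tall, origin under its centre; leave it alone
- beaker: bystander: open glass beaker, 68 mm diameter at the rim, 65 mm tall, origin under its centre; leave it alone
- sample_jar: bystander: small glass jar with black lid, 44 mm diameter, 50 mm tall, origin under its centre; leave it alone
Mind the look-alikes: they are no part of the job. Of the things like the cartridge, leave any that is brown or red; of the rest the larger one is meant.

How it is judged:
By the outcome, as a careful person would: the job done as asked, in the order asked, and still so for the second after the job is handed in, with the robot touching nothing.
It also fails if it takes over 42 s, if anything falls off the work surface, if the arm or the gripper's body presses on something with over 40 N, if the wrist force passes 120 N, or if a joint passes its speed limit or range.

## Working session

There is one attempt and no reset: what is moved stays moved. The work goes in short steps, each a Python script; the robot and the scene stay as the last script left them, time stands still between calls to the robot, and variables do not carry over. Pictures are saved under pics/ and viewed, and the job is handed in when it is done.

```bash
mkdir -p pics; cat > h.py <<'E'
import numpy as np,cv2
from station import *
def save(n,im): cv2.imwrite('pics/'+n+'.png',cv2.cvtColor(im,cv2.COLOR_RGB2BGR))
def unproj(m,uv,d):
    K=np.array([[m['fx'],0,m['cx']],[0,m['fy'],m['cy']],[0,0,1.]])
    uv=np.asarray(uv,float).reshape(-1,1,2)
    x=cv2.undistortPoints(uv,K,np.array([m['k1'],0,0,0.]))[:,0]
    d=np.asarray(d,float).reshape(-1,1)
    P=np.hstack([x*d,d]); T=m['T']
    return P@T[:3,:3].T+T[:3,3]
def cloud(n,dep,T=None):
    m=dict(camera_model(n)); 
    if T is not None: m['T']=T
    v,u=np.mgrid[0:420,0:560]
    return unproj(m,np.stack([u.ravel(),v.ravel()],1),dep.ravel()).reshape(420,560,3)
E
python3 - <<'E'
from h import *
for n in('scene','top'):
    im,d=camera(n); save(n+'0',im); np.save(n+'0.npy',d); np.save(n+'0im.npy',im)
    C=cloud(n,d)
    for t in('hinge','crossbar','pawl_pad','cartridge','socket','press'):
        for s in spot_point(n,t)[:3]:
            u,v=s['at']; print(n,t,np.round(s['at']),round(s['p'],2),C[int(v),int(u)].round(),d[int(v),int(u)])
print(read_time(),read_contact_force(),read_ee_rot())
E
```

```text
scene hinge [296. 198.] 0.74 [531. -36. 120.] 992.3312
scene crossbar [384. 159.] 0.56 [494. 113. 227.] 903.61414
scene pawl_pad [235. 198.] 0.62 [ 559. -156.   98.] 1028.7168
scene pawl_pad [343. 242.] 0.33 [511.  58.  33.] 1023.15356
scene cartridge [393. 293.] 0.84 [577. 185.   9.] 942.6715
scene cartridge [409. 229.] 0.8 [386. 160.  19.] 1085.3638
scene cartridge [379. 219.] 0.68 [380.  93.  18.] 1115.3036
scene socket [342. 242.] 0.57 [513.  59.  37.] 1019.1134
scene press [294. 243.] 0.96 [549. -29.  27.] 1030.7927
top hinge [264. 229.] 0.74 [515. -39. 154.] 1141.0043
top hinge [189. 239.] 0.45 [474. 107. 225.] 1063.2804
top crossbar [190. 240.] 0.57 [472. 105. 227.] 1061.3864
top pawl_pad [318. 217.] 0.9 [ 554. -156.  100.] 1202.1055
top cartridge [219. 250.] 0.48 [477.  62.  80.] 1205.8636
top cartridge [174. 215.] 0.47 [563. 172.  41.] 1262.4117
top cartridge [179. 299.] 0.46 [370. 144.  63.] 1201.1549
top socket [219. 247.] 0.72 [486.  63.  80.] 1207.8558
top press [266. 240.] 0.67 [498. -43. 116.] 1174.772
0.7 [-0.51949915 -1.11685005 -0.22005163] [ 2.00762223  0.39634563 -2.00767334]
```

View pics/scene0.png

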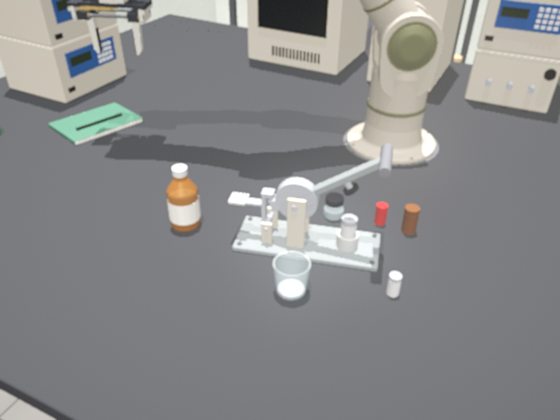

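View pics/top0.png

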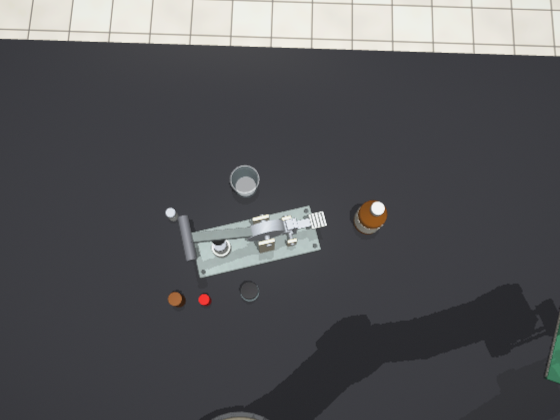

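```bash
python3 - <<'E'
from h import *
im=np.load('scene0im.npy'); save('crop0',cv2.resize(im[130:320,190:450],None,fx=3,fy=3))
im=np.load('top0im.npy'); save('crop1',cv2.resize(im[170:320,150:350],None,fx=4,fy=4))
d=np.load('top0.npy'); C=cloud('top',d)
# pad: pixels with z 88..104 near pad
z=C[...,2]
def blob(c,r,z0,z1):
    m=(np.hypot(C[...,0]-c[0],C[...,1]-c[1])<r)&(z>z0)&(z<z1)
    P=C[m]; 
    rect=cv2.minAreaRect(P[:,:2].astype(np.float32)); print(len(P),P.mean(0).round(1),np.median(P[:,2]),rect)
blob((554,-156),40,85,112)
blob((474,107),70,205,245)
for z0 in(6,):
    m=(np.hypot(C[...,0]-515,C[...,1]+10)<200)&(z>8)&(z<17); P=C[m]; print(len(P),cv2.minAreaRect(P[:,:2].astype(np.float32)))
E
```

```text
309 [ 546.3 -148.7   94.6] 94.86373633977155 ((545.832275390625, -145.36166381835938), (34.70843505859375, 53.29166793823242), 14.577062606811523)
614 [475.9 106.5 222.6] 224.7083020157553 ((478.429931640625, 101.47612762451172), (90.06521606445312, 40.89820861816406), 14.821730613708496)
3160 ((543.6458740234375, 2.4105987548828125), (320.76470947265625, 310.89508056640625), 27.514263153076172)
```

View pics/crop0.png

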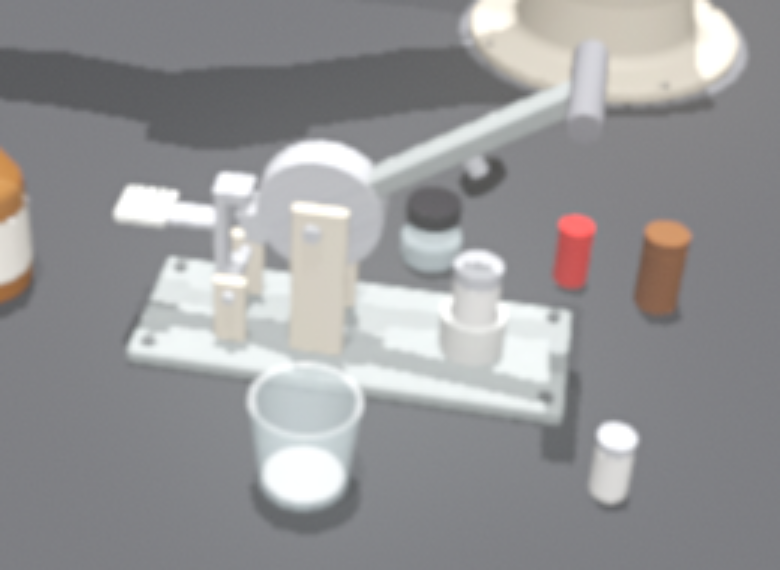

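View pics/crop1.png

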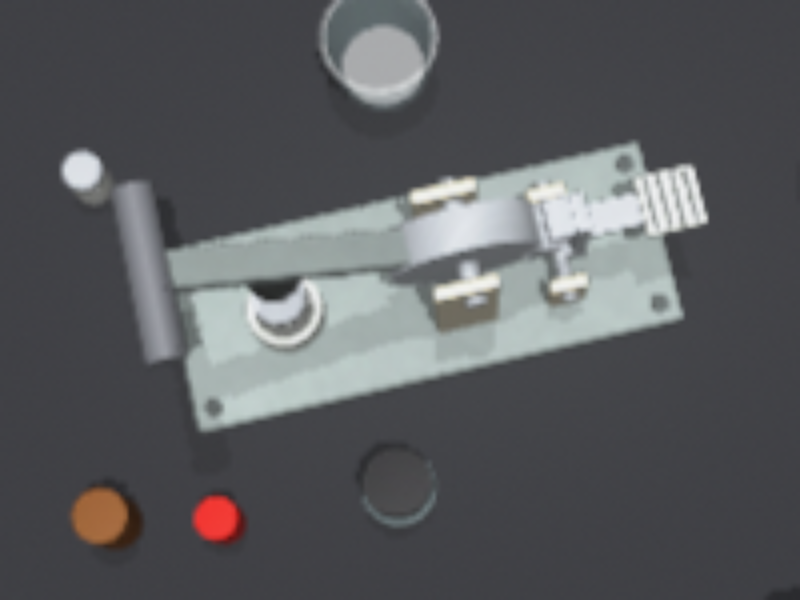

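```bash
python3 - <<'E'
from h import *
d=np.load('top0.npy'); C=cloud('top',d); z=C[...,2]
a=np.radians(14.7); ey=np.array([-np.sin(a),np.cos(a)]); ex=np.array([np.cos(a),np.sin(a)])
print('z col row: along (ey), across (ex) relative to (524,-42)')
Q=C[...,:2]-[524,-42]; s=Q@ey; t=Q@ex
for lo,hi,nm,s0,s1,t0,t1 in[(92,104,'pad',-150,-95,-40,40),(200,245,'bar',130,200,-70,70),(118,132,'posts',-30,30,-50,50),(8,16,'plate',-150,200,-80,80)]:
    m=(z>lo)&(z<hi)&(s>s0)&(s<s1)&(t>t0)&(t<t1)
    print(nm,m.sum(),np.percentile(s[m],[1,50,99]).round(1),np.percentile(t[m],[1,50,99]).round(1),np.percentile(z[m],[1,50,99]).round(1),cv2.minAreaRect(C[m][:,:2].astype(np.float32)))
E
```

```text
z col row: along (ey), across (ex) relative to (524,-42)
pad 231 [-132.  -114.4  -96.3] [-21.7  -5.7  11.3] [ 92.3  95.8 100.7] ((547.8004760742188, -153.32794189453125), (34.72203063964844, 36.90235137939453), 14.08997631072998)
bar 624 [131.3 156.6 170.3] [-52.   -9.   35.7] [204.5 224.6 231. ] ((478.38311767578125, 101.6529541015625), (90.06521606445312, 40.532386779785156), 14.821730613708496)
posts 179 [-26.9   5.1  26.1] [-37.1 -17.7  25.3] [118.3 125.5 130.9] ((515.9346923828125, -37.46558380126953), (68.97395324707031, 55.27569580078125), 40.00474166870117)
plate 2978 [-114.    41.   168.3] [-60.8 -27.6  47.6] [ 8.1 11.7 15.8] ((523.2222290039062, -13.428787231445312), (135.89942932128906, 289.31988525390625), 15.240962982177734)
```

Candidates for the cartridge, as scene/top pixels:
- White one in the socket: scene (349,228), top (221,247). This is the one I want.
- Small white one: scene (393,285), top (172,214). Smaller, so a decoy.
- Red: scene (381,214).
- Brown: scene (411,219).

The close crops confirm the choice: the larger white one with the steel cap stands in the socket under the arm. The pad is at top (318,218) and the crossbar at (188,238).

Now I go above the pad with the fingers shut and jaws parallel to the hinge, then do a guarded push along the pawl's arc.

```bash
cat >> h.py <<'E'
from scipy.spatial.transform import Rotation as Ro
a=np.radians(14.8); ey=np.array([-np.sin(a),np.cos(a),0]); ex=np.array([np.cos(a),np.sin(a),0])
H=np.array([517.4,-41,0.])
def rv(sg):
    x=np.array([0,0,-1.]); y=sg*ex; return Ro.from_matrix(np.stack([x,y,np.cross(x,y)],1)).as_rotvec()
def W(s,z): return H+s*ey+np.array([0,0,z+22])   # tip at (s,z) in press frame
E
python3 - <<'E'
from h import *
q=np.array(read_joint_pos()); best=None
for sg in(1,-1):
    k=solve_ik(W(-118,150),rv(sg)); print(sg,None if k is None else np.round(k,2))
    if k is not None and (best is None or abs(k[6])<best[0]): best=(abs(k[6]),sg)
sg=best[1]; open('sg','w').write(str(sg))
for p in[(-130,75),(159,240),(190,110)]: print(solve_ik(W(*p),rv(sg)) is not None)
gripper_close(5)
movep(W(-118,150),rv(sg)); 
print(read_time(),read_tool_pos(),W(-118,150),read_contact_force())
d=0;
im,dd=camera('scene'); save('s1',cv2.resize(im[100:300,150:430],None,fx=2.5,fy=2.5))
E
```

```text
1 [ 0.46  0.53 -0.4   2.01  0.33  0.67  0.1 ]
-1 [-0.12  0.54  0.43  2.04 -0.37  0.64 -2.32]
True
True
True
4.2583 [ 547.42343536 -156.47463049  171.99669675] [ 547.54259944 -155.08515986  172.        ] [0.00439186 0.34718805 0.76045408]
```

View pics/s1.png

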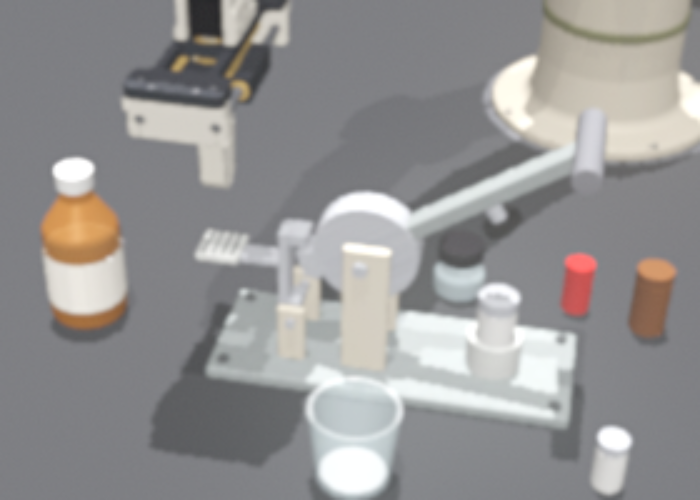

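```bash
python3 - <<'E'
from h import *
move_linear(W(-120,106),v=120)
f0=np.array(read_contact_force()); print(read_time(),f0)
for th in np.arange(-0.04,0.62,0.05):
    s=-55-63*np.cos(th)-46*np.sin(th); z=50+46*np.cos(th)-63*np.sin(th)
    move_linear(W(s-2,z),v=40)
    f=np.array(read_contact_force())-f0; p=read_tool_pos()
    print(round(th,2),round(read_time(),2),f.round(1),round(p[2]-22,1))
    if f[2]>13: break
im,dd=camera('scene'); save('s2',cv2.resize(im[100:300,150:430],None,fx=2.5,fy=2.5))
E
```

```text
4.825 [ 0.10762508  0.58690213 -0.1319898 ]
-0.04 5.17 [-1.  -0.4 -0.7] 98.6
0.01 5.42 [-0.1 -0.3  0.5] 95.3
0.06 5.67 [-0.1 -1.8 -0.4] 92.0
0.11 5.92 [ 1.1 -0.4  0.9] 88.6
0.16 6.17 [-0.8 -0.2  0.3] 85.1
0.21 6.42 [ 0.1 -0.5  0.2] 81.6
0.26 6.67 [-0.2 -1.1  0.6] 78.0
0.31 6.92 [-0.2 -0.8  1.4] 74.5
0.36 7.17 [-7.3  2.8 29.1] 72.9
```

View pics/s2.png

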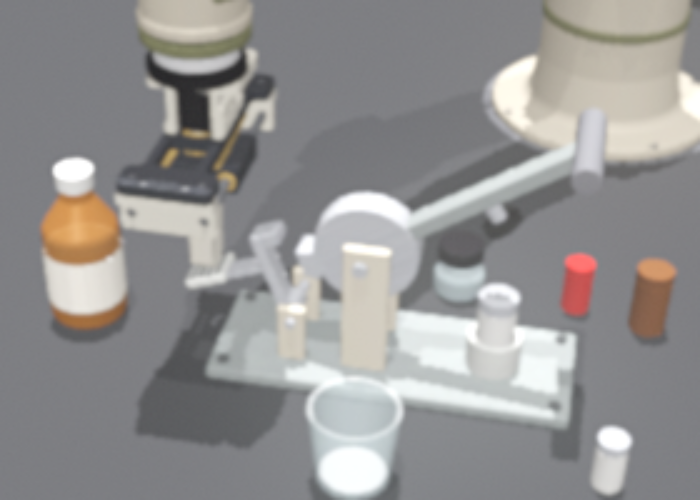

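The pad is fully down (tilted, at about (225,272)) and the nose has swung clear of the hub at (270,235). The sharp force rise shows it is on its stop. Next I lift off, check that it stays, and go above the crossbar.

```bash
python3 - <<'E'
from h import *
p=np.array(read_tool_pos())
move_linear(p+[0,0,60],v=120)
move_linear(W(-100,265),v=250)
im,dd=camera('scene'); save('s3',cv2.resize(im[100:300,150:430],None,fx=2.5,fy=2.5))
move_linear(W(158,265),v=250)
im,dd=camera('scene'); save('s4',cv2.resize(im[60:260,200:480],None,fx=2.5,fy=2.5))
C=cloud('scene',dd); Q=C-H; s=Q@ey; t=Q@ex; z=C[...,2]
m=(z>195)&(z<240)&(s>130)&(s<200)&(abs(t)<55); 
print('bar',m.sum(),np.percentile(s[m],[2,50,98]),np.percentile(t[m],[2,50,98]),np.percentile(z[m],[2,50,98]))
print(read_time(),read_contact_force(),np.array(read_tool_pos())-W(158,265))
E
```

```text
bar 522 [131.71668018 154.68754645 168.01383458] [-38.72783999  10.88129176  47.09035741] [199.05198631 223.03813619 228.58790348]
9.8583 [0.78937106 0.68809451 0.57047066] [ 0.20672786 -1.29302129 -0.31745155]
```

View pics/s3.png

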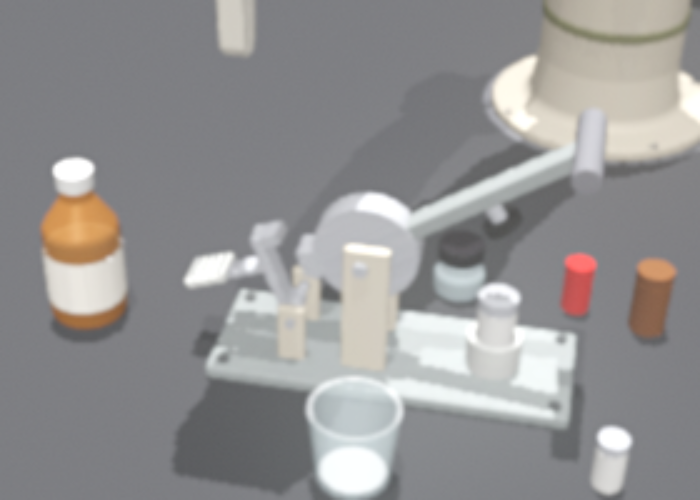

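View pics/s4.png

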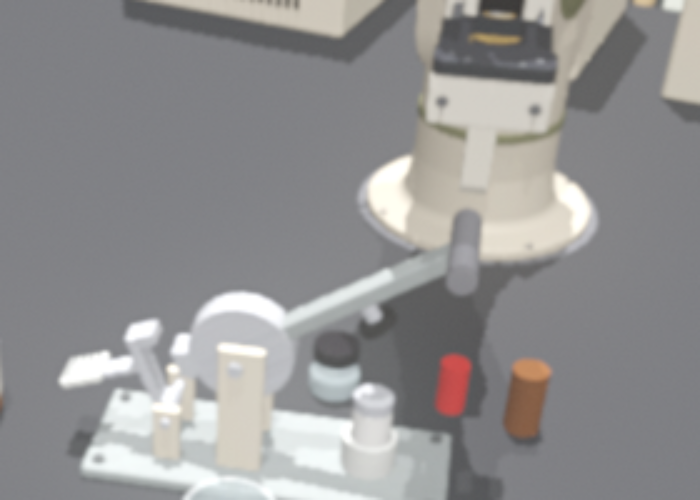

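The pawl stayed pressed: pad at (210,268), nose clear of the hub. The fingertips at (478,185) are directly above the crossbar at (466,225). Now the guarded push along the arm's arc.

```bash
python3 - <<'E'
from h import *
th=0.66
move_linear(W(158,110+190*np.sin(th)+11+3),v=120)
f0=np.array(read_contact_force()); print(read_time(),f0)
f00=f0
while th>-0.06:
    th-=0.03 if th>0.06 else 0.015
    s=max(157,190*np.cos(th)); z=110+190*np.sin(th)+11
    move_linear(W(s,z),v=40 if th>0.08 else 25)
    f=np.array(read_contact_force())-f0; p=np.array(read_tool_pos())
    print(round(th,3),round(read_time(),2),f.round(1),round(p[2]-22,1))
    if f[2]>15: break
im,dd=camera('scene'); save('s5',cv2.resize(im[100:300,180:460],None,fx=2.5,fy=2.5))
E
```

```text
10.2167 [ 0.12226627  0.45957    -0.20730932]
0.63 10.56 [ 0.6 -0.5  0.2] 233.0
0.6 10.82 [-1.1 -1.1 -0.1] 228.2
0.57 11.12 [-0.7 -0.8  0.9] 223.4
0.54 11.41 [-0.5 -1.   0.9] 218.5
0.51 11.7 [-0.6 -0.4  0.1] 213.5
0.48 11.99 [-0.2 -0.7 -0.4] 208.5
0.45 12.28 [-0.8 -1.1 -0.2] 203.4
0.42 12.57 [-0.1 -0.3 -0.6] 198.2
0.39 12.87 [-0.  -1.   0.7] 192.9
0.36 13.16 [ 0.1 -0.4  0.1] 187.6
0.33 13.45 [-0.4 -1.6 -0. ] 182.2
0.3 13.74 [ 0.1 -0.7  0.1] 176.9
0.27 14.03 [0.5 0.6 0.2] 171.4
0.24 14.32 [ 0.8 -0.5  0.2] 165.9
0.21 14.62 [-0.8  0.4  0.6] 160.3
0.18 14.91 [ 0.3 -0.4 -0. ] 154.7
0.15 15.2 [-0.4 -1.1 -0.2] 149.1
0.12 15.49 [-1.1 -0.4  1.2] 143.5
0.09 15.78 [-0.6 -0.9  0.7] 137.8
0.06 16.16 [0.5 0.1 0.3] 132.2
0.045 16.43 [1.1 0.  0.5] 129.4
0.03 16.69 [-0.6 -0.8  0.2] 126.5
0.015 16.96 [ 0.  -0.5 -0.2] 123.7
-0.0 17.23 [-1.6 -0.7  5.2] 121.1
-0.015 17.49 [-8.8 -3.1 39.5] 120.3
```

View pics/s5.png

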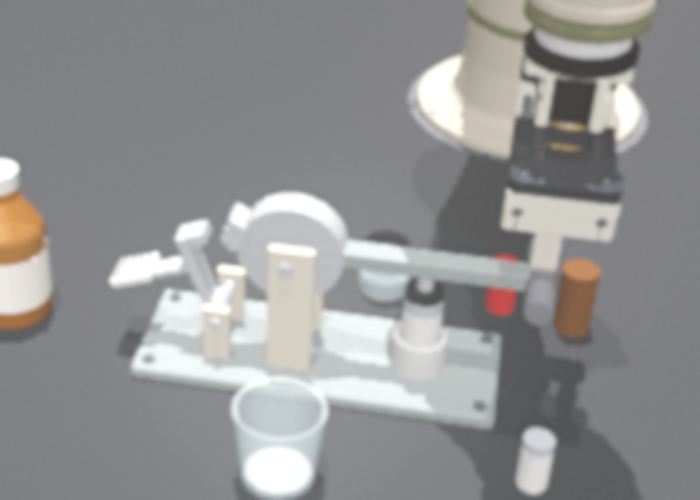

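The arm is level with its foot on the cartridge cap at (425,290). The force jumped at exactly the expected height of 121 mm. I retract straight up and check.

```bash
python3 - <<'E'
from h import *
p=np.array(read_tool_pos())
move_linear(p+[0,0,15],v=60); move_linear(p+[0,0,140],v=200)
hold(0.5)
im,dd=camera('scene'); save('s6',cv2.resize(im[100:300,180:460],None,fx=2.5,fy=2.5))
C=cloud('scene',dd); Q=C-H; s=Q@ey; t=Q@ex; z=C[...,2]
m=(z>80)&(z<135)&(s>175)&(s<206)&(abs(t)<55)
print('bar',m.sum(),np.percentile(s[m],[2,50,98]),np.percentile(z[m],[2,50,98]))
m=(z>80)&(z<135)&(s>70)&(s<170)&(abs(t)<12); print('beam top', np.polyfit(s[m],z[m],1), np.percentile(z[m],[2,50,98]))
print(read_time(),read_contact_force())
E
```

```text
bar 420 [176.29341058 189.4614774  200.69306499] [104.63642768 118.39737549 122.57966058]
beam top [6.84250524e-02 1.01699419e+02] [ 84.67566948 114.98050318 119.142008  ]
19.3 [-0.49586144  0.18652013 -0.65153215]
```

View pics/s6.png

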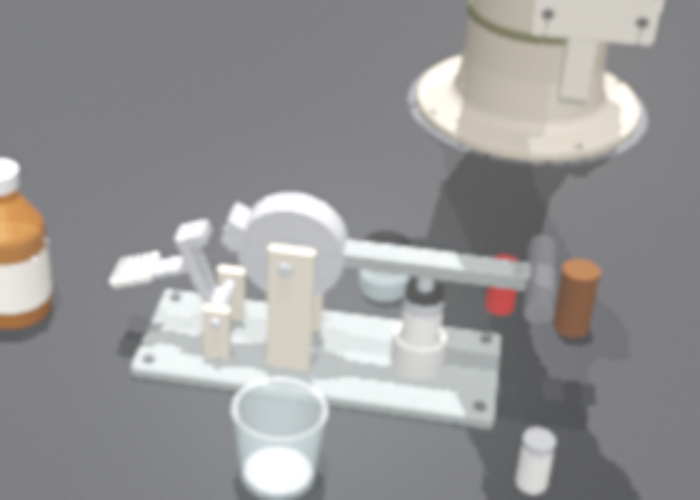

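The arm stays level, its foot on the cap at (425,290). The pawl is still free, the bystanders haven't moved, and the hand is well clear.

```bash
python3 -c "
from station import *
job_done()"
```

```text
the job is handed in; nothing more can be done
```

The press job is done and handed in at about 19.3 s on the robot clock, with the hand well clear.

- **Pawl:** I pushed the pad down with closed fingers until it hit its stop. The force rose sharply to about 29 N with the fingertips at 73 mm. The pictures show the pawl still swung free of the teeth after I lifted off and at the end.
- **Arm:** I pushed it down by the crossbar along its arc. It did not stop at the teeth, and the force rose only with the fingertips at about 121 mm, where the foot meets the cartridge cap.
- **Final checks:** After I retracted, the crossbar's top measured about 122 mm high at 189 mm from the hinge, so the arm is level. The foot rests on the cartridge, and the bottle, beaker and jar look unmoved.
- **Forces:** The last push step read 39.5 N, above the 15 N where I meant to stop, because one small step met a hard stop. That was the fingertips on the bar, under the limits but close to the 40 N one for the gripper's body. During free travel the force reading showed almost none of the expected 2–5 N, so I relied on the pictures and heights there.

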